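# Feel for the cover catch of a rack instrument and spring the service cover

## Task

The rack instrument in front of you needs its service cover released. Set a fingertip lightly on top of the aluminium rail along its front edge, at the left-hand end, slide it along the rail to the right until it drops into the finger notch, and press the catch plate in the notch down until the cover springs up by itself; then take the hand away. Press gently, grip nothing, do not push or pry the cover itself, and leave the other things on the bench where they are.

Things in the scene. Friction and masses are not known exactly. Their poses are not given: they have to be found in the camera images.
- instrument: Low cream rack instrument, 440 wide, 330 deep, 100 high, fixed on the bench, front towards the robot. Origin: at bench height under the middle of its front face; x to its rear, y to its left-hand end as the robot sees it, z up. Its service cover lies on top, behind the front rail and an 8 gap. Two steel handles stick out 34 in front at y = 205 and -205, below z = 70.
- rail_left (a point): Point on the upper face of the bare aluminium rail that runs along the instrument's whole front top edge, near its left-hand end: at x = 14, y = 190, z = 100 in the instrument's frame. The rail is flat, 440 long (y = 220 to -220) and 44 deep (x = 0 to 44); both ends are plain for 60. Small dark screws in it are flush and cannot be felt.
- rail_right (a point): The like point near the rail's right-hand end (x = 14, y = -190, z = 100). Between the plain ends the rail has one finger notch, 50 wide, through all its depth, open above and to the front. Its place differs from unit to unit: five places 64 apart, centre at y = -128 to 128. In it, 14 below the rail's top, lies the catch's flat plate, 46 wide, x = 3 to 41.
- catch (a joint): Catch plate in the notch (rad): 0 at rest, 0.30 at its stop. It rocks about a pin behind it (x = 48, z = 75 in the instrument's frame), so its front goes down when pressed: at x = 14 about 34 mm per rad, 2 N at first, 6 N at the stop. It frees the cover at about 0.2 rad, some 7 mm down, and springs back when let go.
- cover (a joint): Service cover (rad): sheet-metal lid, 222 deep, 430 wide, flush with the rail, hinged at its rear (x = 275, z = 98 in the instrument's frame). 0 shut, held by the catch. Once freed it rises by its own spring in about a second to its stop at 0.20; its front edge then stands 44 higher, behind the notch, and it stays there.
- multimeter: yellow hand-held multimeter, 175 x 82, 34 high plus its dial, flat on the bench to the left of the instrument. Not to be moved. Origin at its underside, near its middle.
- mug: white mug, 80 across, 92 high, to the right of the instrument. Not to be moved. Origin at its underside, near its middle.
- screwdriver: screwdriver, 170 long, lying across in front of the instrument. Not to be moved. Origin at its underside, near its middle.
- screw_jar: small clear jar with a white screw cap, 48 across, 55 high, standing in front of the instrument's left or right part. Not to be moved. Origin at its underside, near its middle.
- solder_reel: metal reel, 54 across, 48 high, standing in front of the instrument, at the other side from the jar. Not to be moved. Origin at its underside, near its middle.
- brush: wooden-handled brush, 160 long, lying to the right of the instrument. Not to be moved. Origin at its underside, near its middle.

How it is judged:
By the outcome, as a careful person would: the job done as asked, in the order asked, and still so for the second after the job is handed in, with the robot touching nothing.
It also fails if it takes over 70 s, if anything falls off the work surface, if the arm or the gripper's body presses on something with over 40 N, if the wrist force passes 120 N, or if a joint passes its speed limit or range.

## Robot

A 6-joint arm with a two-finger parallel gripper is mounted at the origin on the work surface. World frame = base frame: x ahead of the robot, y to its left, z up, the work surface at z = 0. Lengths are in mm, angles in degrees, forces in N, time in s.
With the tool pointing down it reaches from about 350 to 850 mm from the base axis. Payload 8.1 kg.
Tool frame: the origin (TCP) lies on the front face of the gripper's body, between the roots of the fingers; the fingertips stand r.finger_overhang ahead of it and the grasp point (between the pads) lies 54 mm ahead of it (r.finger_overhang is the distance from the TCP to the fingertips, in mm); y points along the fingers, z is the direction in which the jaws open and shut, and the axes are right-handed (so a half turn about y gives the same grasp; the last joint's range is limited). The gripper opens to 85 mm and grips with 20 to 120 N. Pads are 22 mm wide; open, the fingers measure 114 mm over their backs; the gripper's body (76 mm by 85 mm) begins 54 mm behind the grasp point. The pads swing forward as they close: fully open they stand 13 mm farther back than shut.
Start: joints at [-81.268, 7.471, 85.268, -0, 87.261, -4.893], TCP at [141.359, -583.115, 303.892] pointing down, gripper open.
Joint ranges: [-169.43, 169.43], [-51.17, 129.36], [1.28, 143.12], [-76.62, 256.62], [0, 156.53], [-152.29, 152.29]. Speed limits (degrees/s): [136.94, 136.94, 159.86, 180, 180, 180].

## Interface

Orientations are given as [roll, pitch, yaw] about the fixed x, y, z axes, in that order (R = Rz(yaw) Ry(pitch) Rx(roll)).
In Python, from bench import r gives the robot as it stands. The module is installed in compiled form; this text tells all that it offers.
- The arm moves only by the tool arm_command, never from a script. Its argument "increments" is a list of rows, each a list of 6 numbers: the shift along the tool's x, y, z in m, then the turn, a rotation vector about the tool's x, y, z in rad. In form: [[tx, ty, tz, wx, wy, wz], ...]. A call has exactly 10 rows; each row is the pose to reach, as a shift and turn from the pose commanded when the call began, along the tool's axes at that moment; what a row does not reach only later rows make up. A row lasts 1/8 s, in which the tool goes at most 62.5 mm and 10.7 degrees, less where a joint would pass 70% of its speed; a pose out of reach is approached as far as the arm can. A call with a gripper value outside its range is refused whole. "jaw" is the gripper's target within -1 to 1 (shut at 1, half-way at 0, fully open at -1), set as the call begins (left out, the last holds). The fingers move at their own pace and stop on an object; "force" is the grip in N (left out, the last holds). Time passes only in rows, so rows that repeat a pose let the fingers close, or fill a call up. It gives the time, the measured TCP pose, the force and the opening at its end, in the units of the state.
- r.sense(): the state, without advancing time (a new reading comes with each control period).
- r.snapshot(name): name is "side" or "top"; returns the picture (420x560x3 uint8, red, green, blue); there is no depth.
- r.camera_model(name): a dict with "intrinsics" (3x3 intrinsics, pixels), "distortion" ([k1, k2, p1, p2, k3] as OpenCV has them; the pictures are not rectified), "cam_to_world" (4x4, takes a point from camera to world coordinates). Camera axes: x right, y down, z forward; pixel columns grow to the right and rows downward; lengths in mm; the calibration is good to about 2 mm. A picture is of the moment at which its call begins. camera_model takes no time and is no camera call.
- r.hand_in(): hands the job in, once; it reports no verdict.
Trained networks look in the newest picture that a camera, given by its name, has taken for a name from the list of things; names that differ only in an ending like _2 or _b are one class to them, and where a whole thing is asked for, a point or a joint stands for the part that bears it (a point fixed in the world has none). Each returns a list of dicts, best first, with "conf" (0 to 1); they miss things now and then, are a little off and sometimes report something else, mostly with a low value. They report only what shows in the picture. A call takes as long as a camera call.
- r.trace(camera, target): "mask" (420x560 bool, what is visible of it) and "position" ([column, row] in pixels, amid what is visible of it).
- r.spot_point(camera, target): "position" ([column, row] in pixels: a listed point, or the origin of a listed thing).
The state is a dict: "time": time; "joint_pos": joint angles; "qd": joint speeds; "joint_efforts": joint torques, N m; "tool_pos": TCP position; "tcp_rot": TCP orientation; "ft_force": force on the tool from outside, world axes, zero at the start; "wrist_torque": the same for the moment, N m; "finger_gap": finger opening in mm.
Only numpy, scipy, OpenCV 4.12 (cv2) and the standard library are available. Lean on these libraries where they do the work, as an engineer would, in place of code of your own. Each camera call takes 0.05 s, during which the arm holds its last target.

## Working session

There is one attempt and no reset: what is moved stays moved. The work goes in short steps, Python scripts to look and compute and a tool call to move; the robot and the scene stay as the last step left them, time stands still between calls to the robot, and variables do not carry over. Pictures are saved under pics/ and viewed, and the job is handed in when it is done.

Besides the shell and the picture viewer there is one more tool, called after "Call:" by a JSON object that holds its "method" and its "body", one argument or row to a line. arm_command: Moves the arm, as the interface text tells. Its arguments: {"type":"object","properties":{"increments":{"type":"array","items":{"type":"array","items":{"type":"number"}}},"jaw":{"type":"number"},"force":{"type":"number"}},"required":["increments"]}

```bash
ls; mkdir -p pics; python3 - <<'E'
from bench import r
import cv2,numpy as np
print(r.sense()); print(r.finger_overhang)
for n in("side","top"):
    im=r.snapshot(n); cv2.imwrite(f"pics/{n}0.png",im[:,:,::-1])
    c=r.camera_model(n); print(n,c)
    for t in("rail_left","rail_right","instrument","catch","screw_jar","solder_reel","screwdriver","mug"):
        print(t,[(np.round(d["position"]),round(d["conf"],2)) for d in r.spot_point(n,t)][:3])
E
```

```text
pics
{'time': 0.0, 'joint_pos': array([-8.12685398e+01,  7.51415139e+00,  8.53305542e+01, -4.24880722e-04,
        8.72610508e+01, -4.89357382e+00]), 'qd': array([-0.04734403, -0.10026854,  0.04310674,  0.08530427, -0.01554869,
       -0.02690373]), 'joint_efforts': array([-1.67525868e-03, -5.69396389e+01, -5.00557995e+01, -4.07881880e-04,
        1.44922215e-02,  1.80596112e-05]), 'tool_pos': array([ 141.29029139, -582.69381514,  302.84205976]), 'tcp_rot': array([-9.01054071e+01,  8.59875087e-03, -1.66374953e+02]), 'ft_force': array([ 0.32504839, -0.8226283 ,  0.61962586]), 'wrist_torque': array([ 0.07864743, -0.01804948, -0.03607146]), 'finger_gap': 85.83251503103796}
72.6
side {'intrinsics': array([[427.58341105,   0.        , 279.51228863],
       [  0.        , 427.58341105, 216.74159736],
       [  0.        ,   0.        ,   1.        ]]), 'distortion': array([0.03900829, 0.        , 0.        , 0.        , 0.        ]), 'cam_to_world': array([[-9.23626784e-01, -2.86274458e-01,  2.54873497e-01,
         3.32607773e+02],
       [-3.83286382e-01,  6.85904487e-01, -6.18568173e-01,
         5.75126609e+02],
       [ 2.26139349e-03, -6.69015673e-01, -7.43244856e-01,
         7.79234900e+02],
       [ 0.00000000e+00,  0.00000000e+00,  0.00000000e+00,
         1.00000000e+00]])}
rail_left [(array([254., 307.]), 0.56)]
rail_right [(array([319., 174.]), 0.95), (array([191., 372.]), 0.31)]
instrument [(array([296., 263.]), 0.72)]Traceback (most recent call last):
  File "<stdin>", line 8, in <module>
ValueError: it knows: brush, instrument, mug, multimeter, rail_left, rail_right, screw_jar, screwdriver, solder_reel
```

```bash
cat > h.py <<'E'
from bench import r
import cv2,numpy as np
def ray(n,px):
    c=r.camera_model(n); M=c["cam_to_world"]
    u=cv2.undistortPoints(np.array([[px]],float),c["intrinsics"],c["distortion"])[0,0]
    return M[:3,3],M[:3,:3]@np.array([u[0],u[1],1])
def onz(n,px,z):
    o,d=ray(n,px); return (o+d*(z-o[2])/d[2])[:2]
def proj(n,P):
    c=r.camera_model(n); W=np.linalg.inv(c["cam_to_world"])
    return cv2.projectPoints(np.asarray(P,float).reshape(-1,3),cv2.Rodrigues(W[:3,:3])[0],W[:3,3],c["intrinsics"],c["distortion"])[0].reshape(-1,2)
E
python3 - <<'E'
from h import *
Z=dict(rail_left=100,rail_right=100)
for n in("side","top"):
    im=r.snapshot(n); cv2.imwrite(f"pics/{n}1.png",im[:,:,::-1])
    for t in("rail_left","rail_right","instrument","screw_jar","solder_reel","screwdriver","mug","multimeter","brush"):
        print(n,t,[(np.round(d["position"]),round(d["conf"],2),onz(n,d["position"],Z.get(t,0)).round(1)) for d in r.spot_point(n,t)][:3])
E
```

```text
side rail_left [(array([253., 311.]), 0.67, array([522.7, 235.7]))]
side rail_right [(array([314., 173.]), 0.96, array([ 543.6, -148.3])), (array([313., 351.]), 0.32, array([399.4, 266.4]))]
side instrument [(array([296., 264.]), 0.59, array([511.7,  44.3])), (array([252., 308.]), 0.15, array([555.1, 181.6]))]
side screw_jar [(array([358., 218.]), 0.83, array([ 420.8, -142.9]))]
side solder_reel [(array([313., 351.]), 0.91, array([409.5, 220.9]))]
side screwdriver [(array([328., 273.]), 0.83, array([437.2,  38.4])), (array([286., 164.]), 0.49, array([ 657.3, -259.1]))]
side mug [(array([288., 166.]), 0.92, array([ 651.7, -255.6])), (array([312., 354.]), 0.2, array([407.9, 226.9]))]
side multimeter [(array([190., 372.]), 0.94, array([605.6, 344.2])), (array([356., 220.]), 0.29, array([ 424.8, -136.3])), (array([290., 167.]), 0.25, array([ 645. , -253.5]))]
side brush [(array([346., 182.]), 0.78, array([ 484.7, -256.2])), (array([254., 309.]), 0.39, array([550.8, 182.1]))]
top rail_left [(array([179., 217.]), 0.84, array([529.4, 232.6]))]
top rail_right [(array([338., 208.]), 0.87, array([ 536.5, -147.2])), (array([374., 176.]), 0.19, array([ 613.3, -239.2]))]
top instrument [(array([258., 226.]), 0.95, array([515.4,  47.6]))]
top screw_jar [(array([336., 260.]), 0.52, array([ 422.1, -147.1]))]
top solder_reel [(array([369., 170.]), 0.33, array([ 654. , -248.1]))]
top screwdriver [(array([266., 258.]), 0.94, array([432. ,  31.8])), (array([334., 261.]), 0.16, array([ 418.5, -141. ]))]
top mug [(array([374., 174.]), 0.71, array([ 642.1, -259.9])), (array([145., 201.]), 0.55, array([594.4, 342. ]))]
top multimeter [(array([148., 200.]), 0.96, array([595.3, 332.1]))]
top brush [(array([380., 230.]), 0.89, array([ 494.2, -263.9]))]
```

View pics/side0.png

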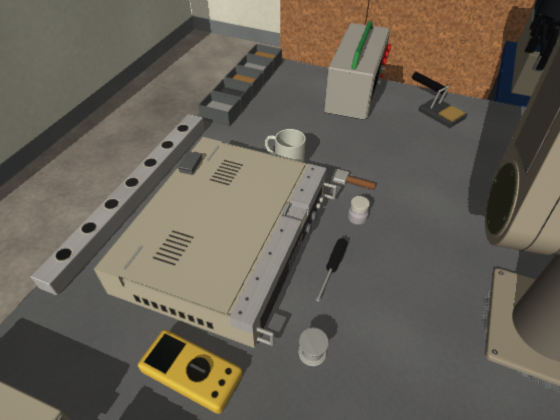

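```bash
sleep 1; ls pics
```

```text
side0.png
side1.png
top1.png
```

View pics/top1.png

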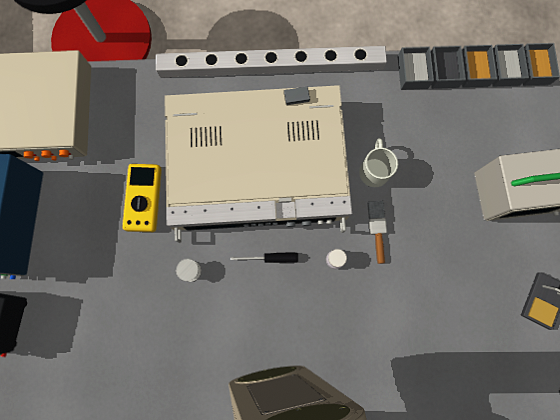

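The side view shows the notch near (293,211), the jar at (358,210) and the reel at (313,347). The top view shows the notch near (286,209). Next I'll fit the instrument pose by overlay.

```bash
cat >> h.py <<'E'
def I2W(p,pose):
    x,y,a=pose; c,s=np.cos(a),np.sin(a); p=np.asarray(p,float).reshape(-1,3)
    return np.c_[x+c*p[:,0]-s*p[:,1], y+s*p[:,0]+c*p[:,1], p[:,2]]
E
python3 - <<'E'
from h import *
L=np.array([(522.7+529.4)/2,(235.7+232.6)/2]);R=np.array([540,-147.7])
v=L-R; a=np.arctan2(-v[0],v[1]); m=(L+R)/2; o=m-14*np.array([np.cos(a),np.sin(a)])
pose=(o[0],o[1],a); print(pose,np.degrees(a),np.hypot(*v))
for n,(x0,y0,x1,y1) in dict(side=(220,150,350,350),top=(155,190,360,245)).items():
    im=cv2.imread(f"pics/{n}1.png"); k=3
    big=cv2.resize(im[y0:y1,x0:x1],None,fx=k,fy=k,interpolation=cv2.INTER_CUBIC); raw=big.copy()
    P=[(0,220,100),(0,-220,100),(44,-220,100),(44,220,100)]
    q=((proj(n,I2W(P,pose))-[x0,y0]+.5)*k).astype(int)
    cv2.polylines(big,[q],True,(0,0,255),1)
    for yc in(-128,-64,0,64,128):
        q=((proj(n,I2W([(0,yc-25,100),(44,yc-25,100),(44,yc+25,100),(0,yc+25,100)],pose))-[x0,y0]+.5)*k).astype(int)
        cv2.polylines(big,[q],True,(0,200,0),1)
    out=np.vstack([raw,big]) if n=="top" else np.hstack([raw,big])
    cv2.imwrite(f"pics/z{n}.png",out); print(out.shape)
E
```

```text
(np.float64(519.0343331105979), np.float64(42.713883584896784), np.float64(0.036516430293843674)) 2.0922373387209072 382.104730407777
(600, 780, 3)
(330, 615, 3)
```

```bash
sleep 1
```

```text
(no output)
```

View pics/ztop.png

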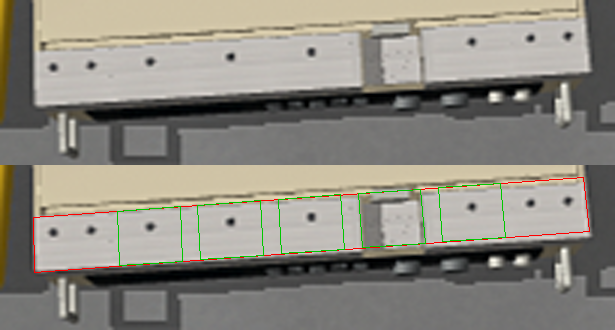

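View pics/zside.png

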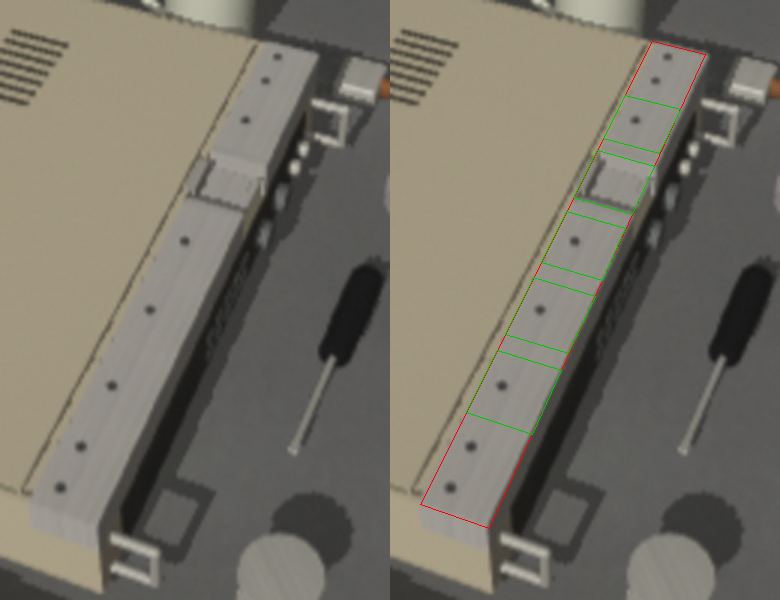

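```bash
cat >> h.py <<'E'
from scipy.spatial.transform import Rotation as Ro
POSE=(519.03,42.71,0.03652)
def T(pos,rpy): return np.array(pos,float),Ro.from_euler('xyz',rpy,degrees=True)
def tool(xe,ye,ze,t=12,oh=72.6):
    """TCP for front edge of fingertip at inst xe,ye,ze"""
    a=POSE[2]; t=np.radians(t)
    tip=np.array([xe,ye,ze])+11*np.array([np.cos(t),0,np.sin(t)])
    tcp=tip-oh*np.array([np.sin(t),0,-np.cos(t)])
    Rr=Ro.from_euler('z',a)*Ro.from_euler('y',-t)*Ro.from_euler('xyz',[-90,0,180],degrees=True)
    return I2W(tcp,POSE)[0],Rr
def inc(A,B):
    return A[1].inv().apply(B[0]-A[0])/1000,(A[1].inv()*B[1]).as_rotvec()
E
python3 - <<'E'
from h import *
S=T([141.359,-583.115,303.892],[-90,0,-166.375])
H=tool(10,185,160)
print(H[0],H[1].as_euler('xyz',degrees=True)); s,w=inc(S,H); print(s.round(4),w.round(4),np.linalg.norm(s))
E
```

```text
[517.93675909 227.79349389 233.30054441] [ -90.           12.         -177.90755813]
[-0.557   0.0706 -0.6994] [0.0211 0.2005 0.2087] 0.8968648436088917
```

Call:
{"method": "arm_command", "body": {
  "increments": [
    [-0.031,0,-0.039,0.002,0.02,0.021],
    [-0.062,0,-0.078,0.004,0.04,0.042],
    [-0.093,0,-0.117,0.006,0.06,0.063],
    [-0.124,0,-0.156,0.008,0.08,0.084],
    [-0.155,0,-0.195,0.01,0.1,0.105],
    [-0.186,0,-0.234,0.012,0.12,0.126],
    [-0.217,0,-0.273,0.014,0.14,0.147],
    [-0.248,0,-0.312,0.016,0.16,0.168],
    [-0.279,0,-0.351,0.019,0.18,0.189],
    [-0.31,0,-0.39,0.021,0.2005,0.2087]
  ],
  "jaw": 1,
  "force": 20
}}

```text
time: 2.45
tool_pos: [351.2, -129.7, 304.3]
tcp_rot: [-90.0, 12.1, -178.0]
ft_force: [0.4, 0.6, 0.2]
finger_gap: 0.2
```

```bash
python3 - <<'E'
from h import *
import json
S=T([141.359,-583.115,303.892],[-90,0,-166.375])
def app(A,s,w): return A[0]+1000*A[1].apply(s),A[1]*Ro.from_rotvec(w)
C=app(S,[-.31,0,-.39],[.021,.2005,.2087]); q=r.sense()
print(C[0],C[1].as_euler('xyz',degrees=True)); print(q['tool_pos'],q['tcp_rot'],q['ft_force'],q['finger_gap'],q['time'],q['joint_pos'].round())
for z in (160,108): print(inc(C,tool(10,185,z)))
E
```

```text
[ 350.76426187 -131.0647414   303.892     ] [ -90.00405569   11.99780245 -177.90544916]
[ 351.15068733 -129.71031164  304.25651507] [ -89.97559083   12.10812055 -177.97551892] [0.38872745 0.56043662 0.15924775] 0.1930123338335537 2.45 [-34. -41. 125.   7.  86.  54.]
(array([-0.1615666 ,  0.10652844, -0.352501  ]), array([7.84374507e-05, 3.60029145e-05, 3.83557299e-05]))
(array([-0.15075714,  0.15739253, -0.3524974 ]), array([7.84374507e-05, 3.60029145e-05, 3.83557299e-05]))
```

Call:
{"method": "arm_command", "body": {
  "increments": [
    [-0.018,0.012,-0.039,0,0,0],
    [-0.036,0.024,-0.078,0,0,0],
    [-0.054,0.036,-0.117,0,0,0],
    [-0.072,0.048,-0.157,0,0,0],
    [-0.09,0.06,-0.196,0,0,0],
    [-0.108,0.071,-0.235,0,0,0],
    [-0.126,0.083,-0.274,0,0,0],
    [-0.144,0.095,-0.313,0,0,0],
    [-0.1616,0.1065,-0.3525,0,0,0],
    [-0.1616,0.1065,-0.3525,0,0,0]
  ]
}}

```text
time: 3.7
tool_pos: [517.9, 230.0, 231.9]
tcp_rot: [-90.0, 11.9, -177.7]
ft_force: [0.2, -1.3, 0.5]
finger_gap: 0.1
```

```bash
python3 - <<'E'
from h import *
q=r.sense();print(q['tool_pos'],q['tcp_rot'],q['ft_force'],q['time'])
A=(q['tool_pos'],Ro.from_euler('xyz',q['tcp_rot'],degrees=True))
t=np.radians(12)
# predicted tip edge corners
tip=[A[0]+A[1].apply([sx*11,72.6,sz*14.5]) for sx in(1,-1) for sz in(1,-1)]
print(np.round(tip,1))
for n in("side","top"):
    im=r.snapshot(n)[:,:,::-1].copy()
    p=proj(n,tip); print(p.round())
    c=p.mean(0).astype(int); x0,y0=max(0,c[0]-70),max(0,c[1]-50)
    k=5;b=cv2.resize(im[y0:y0+100,x0:x0+150],None,fx=k,fy=k)
    for u in p: cv2.circle(b,tuple(((u-[x0,y0]+.5)*k).astype(int)),4,(0,0,255),1)
    cv2.imwrite(f"pics/tip_{n}.png",b)
E
```

```text
[517.90547087 230.0128896  231.90700645] [ -89.99265158   11.87809022 -177.74398943] [ 0.15048076 -1.28858157  0.53259097] 3.7
[[522.7 215.7 158.6]
 [521.5 244.7 158.6]
 [544.2 216.5 163.1]
 [543.  245.5 163.1]]
[[257. 284.]
 [250. 297.]
 [245. 278.]
 [238. 292.]]
[[181. 215.]
 [168. 216.]
 [180. 206.]
 [167. 207.]]
```

```bash
sleep 1
```

```text
(no output)
```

View pics/tip_side.png

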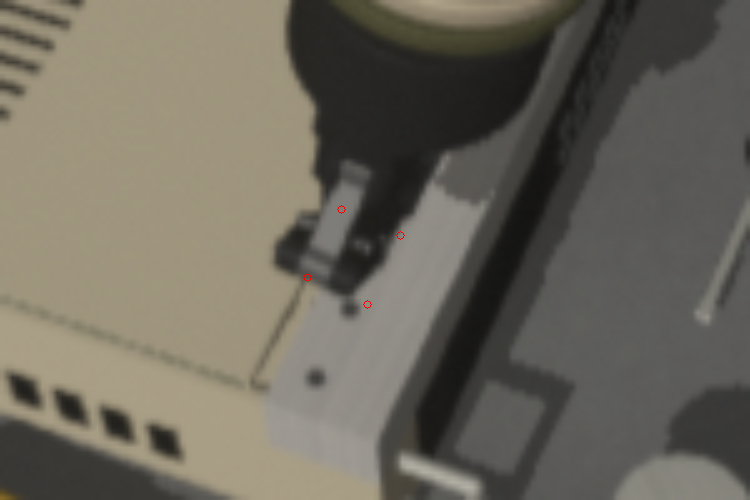

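View pics/tip_top.png

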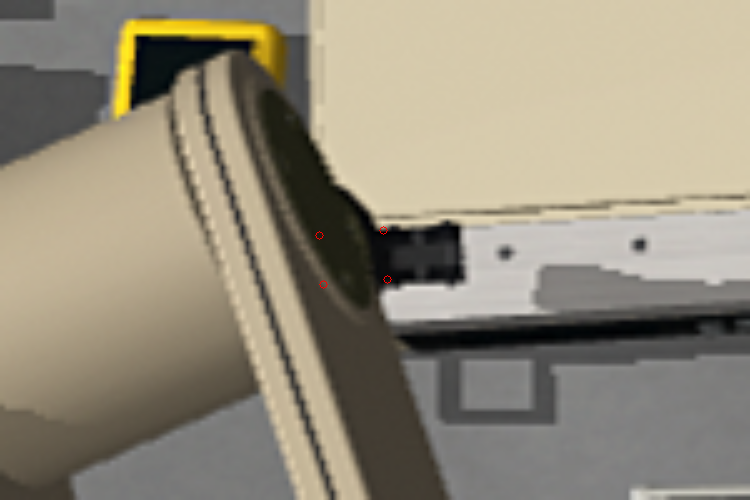

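Call:
{"method": "arm_command", "body": {
  "increments": [
    [0.001,0.005,0,0,0,0],
    [0.0025,0.012,0,0,0,0],
    [0.004,0.019,0,0,0,0],
    [0.0055,0.026,0,0,0,0],
    [0.007,0.033,0,0,0,0],
    [0.0085,0.04,0,0,0,0],
    [0.01,0.047,0,0,0,0],
    [0.01,0.047,0,0,0,0],
    [0.01,0.047,0,0,0,0],
    [0.01,0.047,0,0,0,0]
  ]
}}

```text
time: 5.05
tool_pos: [518.2, 227.9, 185.7]
tcp_rot: [-90.0, 12.0, -177.9]
ft_force: [0.0, 0.8, 0.2]
finger_gap: 0.2
```

```bash
cat > look.py <<'E'
from h import *
import sys
q=r.sense();print(q['tool_pos'],q['tcp_rot'],q['ft_force'],q['time'])
A=(q['tool_pos'],Ro.from_euler('xyz',q['tcp_rot'],degrees=True))
tip=[A[0]+A[1].apply([sx*11,72.6,sz*14.5]) for sx in(1,-1) for sz in(1,-1)]
tip.append(A[0]+A[1].apply([0,54,0]))
print(np.round(tip,1))
n="side"
im=r.snapshot(n)[:,:,::-1].copy()
p=proj(n,tip); print(p.round())
c=p.mean(0).astype(int); x0,y0=max(0,c[0]-70),max(0,c[1]-50)
k=5;b=cv2.resize(im[y0:y0+100,x0:x0+150],None,fx=k,fy=k)
for u in p: cv2.circle(b,tuple(((u-[x0,y0]+.5)*k).astype(int)),4,(0,0,255),1)
cv2.imwrite(f"pics/{sys.argv[1]}.png",b)
E
python3 look.py tip2
```

```text
[518.20215268 227.91950428 185.74231662] [ -90.01690368   12.03807032 -177.90342552] [0.01052998 0.75122517 0.23249824] 5.05
[[523.1 213.6 112.4]
 [522.1 242.6 112.4]
 [544.6 214.4 117. ]
 [543.6 243.4 117. ]
 [529.5 228.3 132.9]]
[[258. 297.]
 [251. 310.]
 [247. 292.]
 [240. 305.]
 [251. 296.]]
```

```bash
sleep 1
```

```text
(no output)
```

View pics/tip2.png

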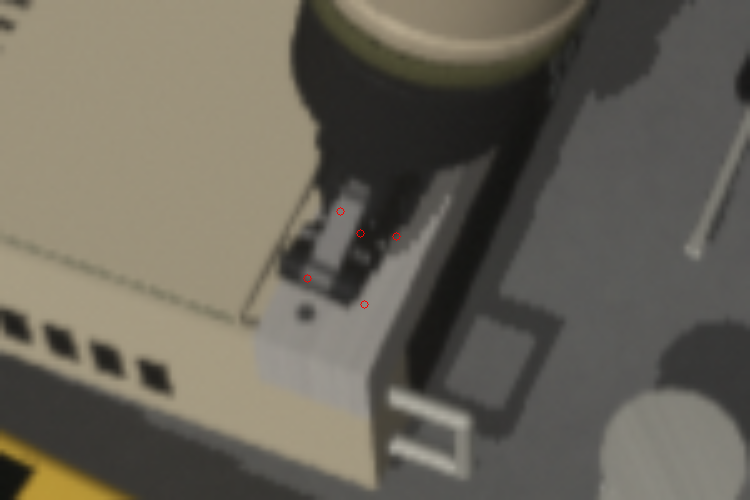

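Call:
{"method": "arm_command", "body": {
  "increments": [
    [0.001,0.001,0,0,0,0],
    [0.002,0.002,0,0,0,0],
    [0.003,0.004,0,0,0,0],
    [0.004,0.005,0,0,0,0],
    [0.0046,0.0062,0,0,0,0],
    [0.0046,0.0072,0,0,0,0],
    [0.0046,0.0072,0,0,0,0],
    [0.0046,0.0072,0,0,0,0],
    [0.0046,0.0072,0,0,0,0],
    [0.0046,0.0072,0,0,0,0]
  ]
}}

```text
time: 6.35
tool_pos: [515.0, 227.7, 177.4]
tcp_rot: [-90.0, 12.0, -177.9]
ft_force: [-0.4, 0.4, 0.3]
finger_gap: -0.1
```

Call:
{"method": "arm_command", "body": {
  "increments": [
    [0,0.0005,0,0,0,0],
    [0.0002,0.001,0,0,0,0],
    [0.0003,0.0015,0,0,0,0],
    [0.0004,0.002,0,0,0,0],
    [0.0004,0.002,0,0,0,0],
    [0.0004,0.002,0,0,0,0],
    [0.0004,0.002,0,0,0,0],
    [0.0004,0.002,0,0,0,0],
    [0.0004,0.002,0,0,0,0],
    [0.0004,0.002,0,0,0,0]
  ]
}}

```text
time: 7.6
tool_pos: [515.0, 227.7, 175.3]
tcp_rot: [-90.0, 12.0, -177.9]
ft_force: [-0.0, 1.2, 0.5]
finger_gap: -0.2
```

Call:
{"method": "arm_command", "body": {
  "increments": [
    [0,0.0003,0,0,0,0],
    [0.0001,0.0006,0,0,0,0],
    [0.0002,0.001,0,0,0,0],
    [0.0002,0.001,0,0,0,0],
    [0.0002,0.001,0,0,0,0],
    [0.0002,0.001,0,0,0,0],
    [0.0002,0.001,0,0,0,0],
    [0.0002,0.001,0,0,0,0],
    [0.0002,0.001,0,0,0,0],
    [0.0002,0.001,0,0,0,0]
  ]
}}

```text
time: 8.85
tool_pos: [515.0, 227.7, 174.2]
tcp_rot: [-90.0, 12.0, -177.9]
ft_force: [-0.2, -0.5, 0.2]
finger_gap: 0.2
```

Call:
{"method": "arm_command", "body": {
  "increments": [
    [0,0.0003,0,0,0,0],
    [0.0001,0.0006,0,0,0,0],
    [0.0002,0.001,0,0,0,0],
    [0.0002,0.001,0,0,0,0],
    [0.0002,0.001,0,0,0,0],
    [0.0002,0.001,0,0,0,0],
    [0.0002,0.001,0,0,0,0],
    [0.0002,0.001,0,0,0,0],
    [0.0002,0.001,0,0,0,0],
    [0.0002,0.001,0,0,0,0]
  ]
}}

```text
time: 10.1
tool_pos: [515.0, 227.7, 173.2]
tcp_rot: [-90.0, 12.0, -177.9]
ft_force: [0.4, -0.1, -0.3]
finger_gap: -0.0
```

Call:
{"method": "arm_command", "body": {
  "increments": [
    [0,0.0003,0,0,0,0],
    [0.0001,0.0006,0,0,0,0],
    [0.0002,0.001,0,0,0,0],
    [0.0002,0.001,0,0,0,0],
    [0.0002,0.001,0,0,0,0],
    [0.0002,0.001,0,0,0,0],
    [0.0002,0.001,0,0,0,0],
    [0.0002,0.001,0,0,0,0],
    [0.0002,0.001,0,0,0,0],
    [0.0002,0.001,0,0,0,0]
  ]
}}

```text
time: 11.35
tool_pos: [515.1, 227.7, 172.5]
tcp_rot: [-90.0, 12.0, -177.9]
ft_force: [-3.3, -0.9, 4.8]
finger_gap: 0.3
```

Call:
{"method": "arm_command", "body": {
  "increments": [
    [0,0.0003,0,0,0,0],
    [0.0001,0.0006,0,0,0,0],
    [0.0002,0.001,0,0,0,0],
    [0.0002,0.001,0,0,0,0],
    [0.0002,0.001,0,0,0,0],
    [0.0002,0.001,0,0,0,0],
    [0.0002,0.001,0,0,0,0],
    [0.0002,0.001,0,0,0,0],
    [0.0002,0.001,0,0,0,0],
    [0.0002,0.001,0,0,0,0]
  ]
}}

```text
time: 12.6
tool_pos: [515.2, 227.8, 172.3]
tcp_rot: [-90.0, 12.0, -177.9]
ft_force: [-7.1, -2.4, 12.3]
finger_gap: -0.3
```

Call:
{"method": "arm_command", "body": {
  "increments": [
    [-0.0001,-0.0005,0,0,0,0],
    [-0.0002,-0.001,0,0,0,0],
    [-0.0002,-0.001,0.004,0,0,0],
    [-0.0002,-0.001,0.01,0,0,0],
    [-0.0002,-0.001,0.017,0,0,0],
    [-0.0002,-0.001,0.024,0,0,0],
    [-0.0002,-0.001,0.031,0,0,0],
    [-0.0002,-0.001,0.038,0,0,0],
    [-0.0002,-0.001,0.045,0,0,0],
    [-0.0002,-0.001,0.05,0,0,0]
  ]
}}

```text
time: 13.85
tool_pos: [517.0, 177.3, 172.5]
tcp_rot: [-90.0, 12.0, -177.9]
ft_force: [-0.6, 3.6, 6.1]
finger_gap: -0.1
```

```bash
python3 look.py tip3
```

```text
[517.0492117  177.26806815 172.47920167] [ -90.02785893   12.03164741 -177.92856969] [-0.64287782  3.58280359  6.1305001 ] 13.85
[[521.9 163.   99.2]
 [520.9 192.   99.2]
 [543.4 163.7 103.8]
 [542.4 192.7 103.8]
 [528.3 177.7 119.7]]
[[270. 279.]
 [264. 292.]
 [259. 275.]
 [253. 287.]
 [263. 278.]]
```

```bash
sleep 1
```

```text
(no output)
```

View pics/tip3.png

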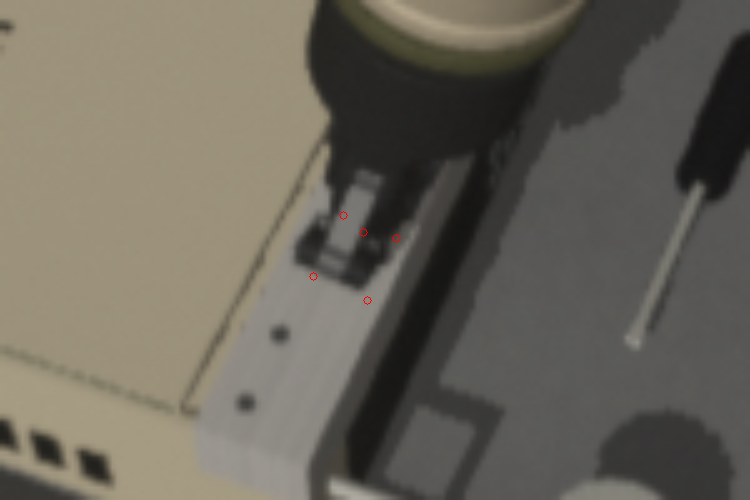

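The finger sits mid-rail at about 6 N. I'll carry on sliding, slightly lighter.

Call:
{"method": "arm_command", "body": {
  "increments": [
    [0,-0.0002,0.007,0,0,0],
    [0,-0.0002,0.014,0,0,0],
    [0,-0.0002,0.021,0,0,0],
    [0,-0.0002,0.028,0,0,0],
    [0,-0.0002,0.035,0,0,0],
    [0,-0.0002,0.042,0,0,0],
    [0,-0.0002,0.049,0,0,0],
    [0,-0.0002,0.056,0,0,0],
    [0,-0.0002,0.063,0,0,0],
    [0,-0.0002,0.07,0,0,0]
  ]
}}

```text
time: 15.15
tool_pos: [519.4, 107.2, 172.5]
tcp_rot: [-90.0, 12.0, -177.9]
ft_force: [-0.1, 4.3, 6.6]
finger_gap: 0.2
```

Call:
{"method": "arm_command", "body": {
  "increments": [
    [0,0,0.007,0,0,0],
    [0,0,0.014,0,0,0],
    [0,0,0.021,0,0,0],
    [0,0,0.028,0,0,0],
    [0,0,0.035,0,0,0],
    [0,0,0.042,0,0,0],
    [0,0,0.049,0,0,0],
    [0,0,0.056,0,0,0],
    [0,0,0.063,0,0,0],
    [0,0,0.07,0,0,0]
  ]
}}

```text
time: 16.4
tool_pos: [521.8, 37.4, 172.5]
tcp_rot: [-90.0, 12.0, -177.9]
ft_force: [0.6, 4.9, 6.1]
finger_gap: -0.1
```

Call:
{"method": "arm_command", "body": {
  "increments": [
    [0,0,0.005,0,0,0],
    [0,0,0.01,0,0,0],
    [0,0,0.015,0,0,0],
    [0,0,0.02,0,0,0],
    [0,0,0.025,0,0,0],
    [0,0,0.03,0,0,0],
    [0,0,0.034,0,0,0],
    [0,0,0.038,0,0,0],
    [0,0,0.042,0,0,0],
    [0,0,0.044,0,0,0]
  ]
}}

```text
time: 17.65
tool_pos: [522.8, -6.8, 171.4]
tcp_rot: [-90.0, 11.9, -177.9]
ft_force: [0.9, 0.2, 0.6]
finger_gap: 0.2
```

Call:
{"method": "arm_command", "body": {
  "increments": [
    [0,0,0.002,0,0,0],
    [0,0,0.004,0,0,0],
    [0,0,0.006,0,0,0],
    [0,0,0.008,0,0,0],
    [0,0,0.01,0,0,0],
    [0,0,0.012,0,0,0],
    [0,0,0.014,0,0,0],
    [0,0,0.015,0,0,0],
    [0,0,0.015,0,0,0],
    [0,0,0.015,0,0,0]
  ]
}}

```text
time: 18.9
tool_pos: [524.1, -21.1, 172.4]
tcp_rot: [-90.0, 12.0, -177.9]
ft_force: [-1.0, 0.7, -0.9]
finger_gap: -0.1
```

```bash
python3 look.py tip4
```

```text
[524.07114067 -21.11771543 172.37599194] [ -90.00690938   11.99741979 -177.90611633] [-0.99518966  0.6791519  -0.93107244] 18.9
[[528.9 -35.4  99.1]
 [527.9  -6.5  99.1]
 [550.4 -34.7 103.6]
 [549.4  -5.7 103.7]
 [535.3 -20.7 119.6]]
[[303. 208.]
 [299. 217.]
 [294. 204.]
 [289. 213.]
 [298. 205.]]
```

```bash
sleep 1
```

```text
(no output)
```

View pics/tip4.png

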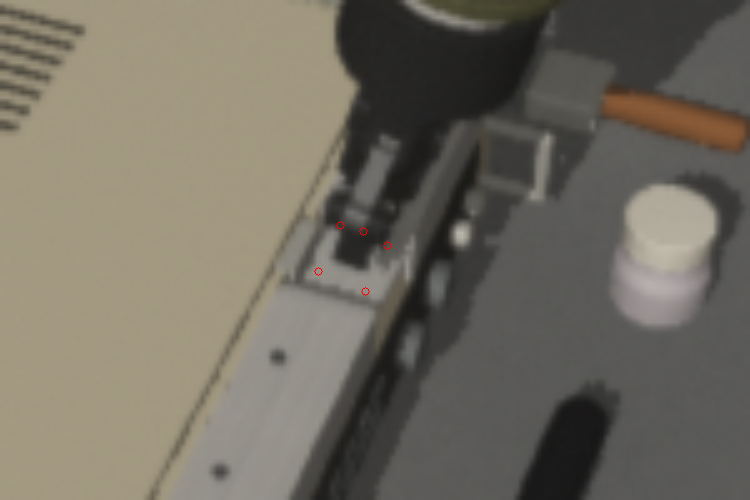

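Call:
{"method": "arm_command", "body": {
  "increments": [
    [0.0004,0.002,0,0,0,0],
    [0.0008,0.004,0,0,0,0],
    [0.0013,0.006,0,0,0,0],
    [0.0017,0.008,0,0,0,0],
    [0.0021,0.01,0,0,0,0],
    [0.0025,0.0117,0,0,0,0],
    [0.0025,0.0117,0,0,0,0],
    [0.0025,0.0117,0,0,0,0],
    [0.0025,0.0117,0,0,0,0],
    [0.0025,0.0117,0,0,0,0]
  ]
}}

```text
time: 20.2
tool_pos: [524.1, -21.2, 160.5]
tcp_rot: [-90.0, 12.0, -177.9]
ft_force: [-0.6, -0.1, -0.7]
finger_gap: 0.1
```

Call:
{"method": "arm_command", "body": {
  "increments": [
    [0.0001,0.0005,0,0,0,0],
    [0.0002,0.001,0,0,0,0],
    [0.0003,0.0015,0,0,0,0],
    [0.0004,0.002,0,0,0,0],
    [0.0005,0.0025,0,0,0,0],
    [0.0006,0.003,0,0,0,0],
    [0.0006,0.003,0,0,0,0],
    [0.0006,0.003,0,0,0,0],
    [0.0006,0.003,0,0,0,0],
    [0.0006,0.003,0,0,0,0]
  ]
}}

```text
time: 21.45
tool_pos: [524.1, -21.1, 157.4]
tcp_rot: [-90.0, 12.0, -177.9]
ft_force: [-2.8, 0.5, 4.2]
finger_gap: -0.3
```

Call:
{"method": "arm_command", "body": {
  "increments": [
    [0.0001,0.0005,0,0,0,0],
    [0.0002,0.001,0,0,0,0],
    [0.0003,0.0015,0,0,0,0],
    [0.0004,0.002,0,0,0,0],
    [0.0005,0.0025,0,0,0,0],
    [0.0006,0.003,0,0,0,0],
    [0.0008,0.0035,0,0,0,0],
    [0.0008,0.004,0,0,0,0],
    [0.0008,0.004,0,0,0,0],
    [0.0008,0.004,0,0,0,0]
  ]
}}

```text
time: 22.7
tool_pos: [524.1, -21.1, 153.2]
tcp_rot: [-90.0, 12.0, -177.9]
ft_force: [-3.7, -1.2, 3.9]
finger_gap: -0.1
```

Call:
{"method": "arm_command", "body": {
  "increments": [
    [0.0001,0.0005,0,0,0,0],
    [0.0002,0.001,0,0,0,0],
    [0.0003,0.0015,0,0,0,0],
    [0.0004,0.002,0,0,0,0],
    [0.0004,0.002,0,0,0,0],
    [0.0004,0.002,0,0,0,0],
    [0.0004,0.002,0,0,0,0],
    [0.0004,0.002,0,0,0,0],
    [0.0004,0.002,0,0,0,0],
    [0.0004,0.002,0,0,0,0]
  ]
}}

```text
time: 23.95
tool_pos: [524.0, -21.1, 151.3]
tcp_rot: [-90.0, 12.0, -177.9]
ft_force: [-7.0, 0.3, 7.0]
finger_gap: -0.0
```

```bash
python3 look.py tip5
```

```text
[524.01244955 -21.14421669 151.29941893] [ -90.00526136   11.97193846 -177.90370799] [-6.98917033  0.3328151   6.95717062] 23.95
[[528.8 -35.5  78. ]
 [527.8  -6.5  78. ]
 [550.3 -34.7  82.6]
 [549.3  -5.7  82.6]
 [535.2 -20.7  98.5]]
[[303. 214.]
 [298. 223.]
 [293. 210.]
 [289. 219.]
 [298. 212.]]
```

```bash
sleep 1
```

```text
(no output)
```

View pics/tip5.png

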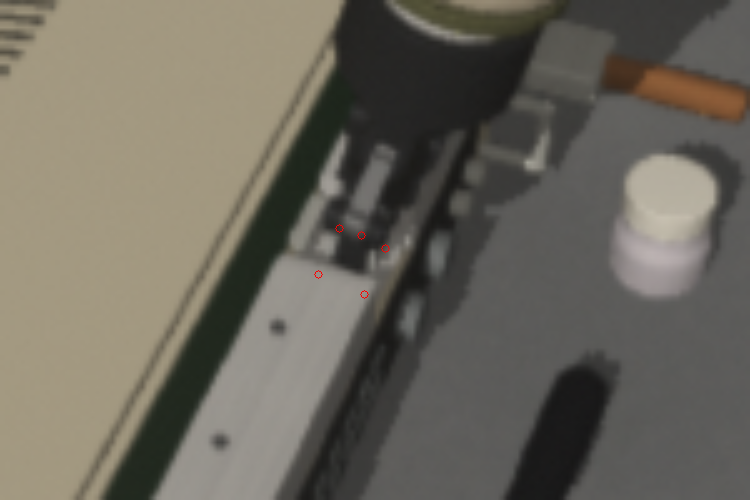

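The cover has sprung up: a dark gap now shows along its front edge. I'll withdraw back and up along the tool axis.

Call:
{"method": "arm_command", "body": {
  "increments": [
    [0,-0.002,0,0,0,0],
    [0,-0.005,0,0,0,0],
    [0,-0.01,0,0,0,0],
    [0,-0.02,0,0,0,0],
    [0,-0.03,0,0,0,0],
    [0,-0.045,0,0,0,0],
    [0,-0.06,0,0,0,0],
    [0,-0.08,0,0,0,0],
    [0,-0.1,0,0,0,0],
    [0,-0.12,0,0,0,0]
  ]
}}

```text
time: 25.25
tool_pos: [499.0, -22.1, 270.3]
tcp_rot: [-90.0, 12.0, -177.9]
ft_force: [0.4, 0.6, 0.5]
finger_gap: 0.1
```

Call:
{"method": "arm_command", "body": {
  "increments": [
    [0.01,-0.01,0,0,0,0],
    [0.03,-0.02,0,0,0,0],
    [0.05,-0.03,0,0,0,0],
    [0.07,-0.04,0,0,0,0],
    [0.09,-0.05,0,0,0,0],
    [0.1,-0.055,0,0,0,0],
    [0.1,-0.055,0,0,0,0],
    [0.1,-0.055,0,0,0,0],
    [0.1,-0.055,0,0,0,0],
    [0.1,-0.055,0,0,0,0]
  ]
}}

```text
time: 26.5
tool_pos: [390.2, -26.0, 301.4]
tcp_rot: [-90.0, 12.0, -177.9]
ft_force: [-0.4, -0.4, 0.7]
finger_gap: -0.4
```

```bash
python3 - <<'E'
from h import *
print(r.sense()['ft_force'],r.sense()['time'])
for n in("side","top"):
    cv2.imwrite(f"pics/end_{n}.png",r.snapshot(n)[:,:,::-1])
    for t in("screw_jar","solder_reel","screwdriver","mug","multimeter","brush"):
        print(n,t,[(np.round(d["position"]),round(d["conf"],2)) for d in r.spot_point(n,t)][:2])
E
```

```text
[-0.44232135 -0.35804822  0.66034985] 26.5
side screw_jar [(array([355., 217.]), 0.68)]
side solder_reel [(array([311., 355.]), 0.65)]
side screwdriver [(array([331., 274.]), 0.83)]
side mug []
side multimeter [(array([191., 372.]), 0.79)]
side brush [(array([344., 184.]), 0.74)]
top screw_jar [(array([336., 260.]), 0.7)]
top solder_reel [(array([190., 268.]), 0.93)]
top screwdriver [(array([263., 258.]), 0.67)]
top mug [(array([374., 173.]), 0.83)]
top multimeter [(array([144., 200.]), 0.61)]
top brush [(array([377., 229.]), 0.73)]
```

```bash
sleep 1
```

```text
(no output)
```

View pics/end_side.png

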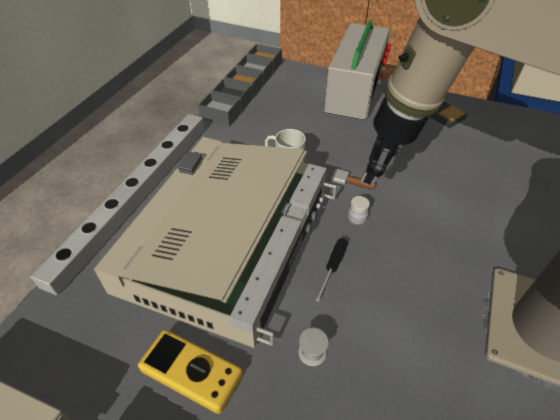

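View pics/end_top.png

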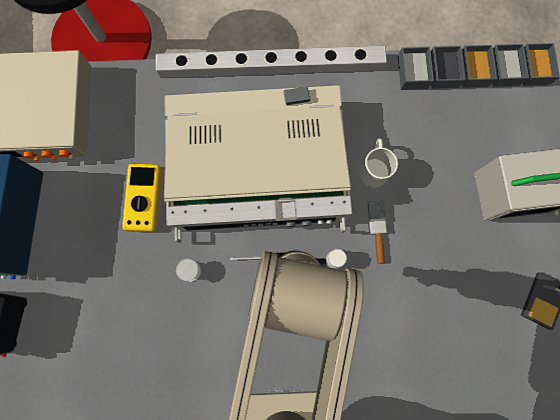

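Both views show the cover standing open, with its raised front edge at about (240,290) to (303,155) in the side view. The other things are where they were, and the hand is clear.

```bash
python3 -c "
from bench import r
print(r.hand_in())"
```

```text
the job is handed in; nothing more can be done
None
```

The service cover is released and standing open, and I handed the job in at about 27 s of the 70 s allowed.

**What I did:**
- With the gripper shut, I set the fingertips on the rail at its left end, at about y = 185 in the instrument's frame.
- I slid them to the right at about 6 N. The upward force vanished just before the notch centre, at y = -64.
- I lowered the fingertips onto the catch plate and pressed about 7 mm. The last reading was 7 N down plus 7 N sideways.
- When the cover sprang up, I drew the hand back and up.

**Last checks:**
- Both cameras show the cover raised and staying up.
- The hand is clear, with the wrist force under 1 N.
- The other bench items appear unmoved.

**Disagreements:**
- The network missed the mug in the last side picture, but it is visible there and was found in the top view.
- While setting down on the rail, the force briefly reached about 12 N down (14 N in all), before I eased it to about 6 N for the slide.
- The fingertip showed about 3–5 pixels away from its predicted place in the side view. I partly corrected this by moving 3 mm towards the robot before touching down.

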